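Nip a core print in the core box with a sunken clamp knob

TASK

Stand the grey ceramic core print on the iron bed in the gap of the split pine core box, midway along the fixed half's flat face, and let go of it. Then turn the small knob sunk in the round iron well clockwise until the two box halves hold the print upright and snug against the flat half with about 14 N of squeeze (8 to 20 N is good; more than 25 N would crack it), and let go. Do not push hard against the well, and leave the other things on the bench where they are.

Things in the scene. Friction and masses are not known exactly. Their poses are not given: they have to be found in the camera images.
- print: squat grey ceramic core print, loose, about 0.16 kg, standing on the bench: a round base 44 mm in diameter and 22 mm high with a round stem 30 mm in diameter on top, 58 mm high in all. Origin at the centre of its underside, z up along the stem. Carry it by the stem.
- bed: cast iron clamp bed fixed to the bench, 110 mm (x) by 245 mm (y from -105 to +140 mm), 12 mm thick; origin on its underside. From -y to +y it carries the fixed box half, the gap for the print, the moving half and the housing with the sunken knob (axis at y = 90 mm). The moving half is pine, its top 38 mm above the bench, its cheeks 33 mm to each side of the bed's y axis.
- fixed_half: fixed pine half of the core box, a block 80 mm (x) by 50 mm (y) by 28 mm high, on the bed, so its top is 40 mm above the bench; origin at the centre of its underside, 12 mm above the bench; axes as the bed's. Its flat face at y = +25 mm is the face the print is pressed against.
- seat (a point): point on the bed's top (12 mm above the bench) where the centre of the print's underside is when it touches the fixed half midway along its face; axes as the bed's (x along the face, +y towards the knob). The moving half has a 90 degree V notch open to -y that centres the print; at the start the gap has 4 to 18 mm to spare along y.
- housing: cast iron housing on the bed: a square foot 96 mm wide and 18 mm high with a round boss on it, whose open well (upright axis through the origin) is 76 mm in diameter and 32 mm deep; rim 67 mm and well floor 35 mm above the bench. Origin 12 mm above the bench, at the centre of its underside.
- knob_grip (a point): middle of the knob's bar, on the turning axis, 52 mm above the bench; x runs along the bar, z up. The steel knob is a bar 28 mm long (x), 12 mm thick (y) and 20 mm high, from 40 to 60 mm above the bench (its top 7 mm below the rim), on a disc of 30 mm diameter; grip it across its 12 mm.
- knob (a joint): knob angle, 0 to 3 rad, growing clockwise seen from above; starts at 0 to 0.3; at 0 the bar lies along the bed's x. It moves the V half 10 mm per rad through a 2.4 N/mm spring: after contact 24 N per rad. Worn: contact comes anywhere from 0.7 to 1.9 rad and must be felt. Free drag 0.15 (creeping) to 0.3 N m; each newton of squeeze adds 0.010 N m. It stays where left.
- dowel_a: cast iron alignment dowel standing on the bench, 42 mm high, 14 mm in diameter on a 22 mm foot; bystander, origin under its centre.
- dowel_b: as dowel_a, another one.
- vent_rod: brass vent rod lying on the bench, 160 mm long along its x, 8 mm thick, square ends; bystander.
- strike_bar: flat steel strike-off bar lying beyond the bed, 30 x 240 x 8 mm; bystander.
There are look-alikes about, which are no part of the job. What is meant by the print is not blue, purple or turquoise, and is the smaller of those in its own colour.

How it is judged:
By the outcome, as a careful person would: the job done as asked, in the order asked, and still so for the second after the job is handed in, with the robot touching nothing.
It also fails if it takes over 72 s, if anything falls off the work surface, if the arm or the gripper's body presses on something with over 40 N, if the wrist force passes 120 N, or if a joint passes its speed limit or range.

ROBOT

A 7-joint arm with a two-finger parallel gripper is mounted at the origin on the work surface. World frame = base frame: x ahead of the robot, y to its left, z up, the work surface at z = 0. Lengths are in m, angles in rad, forces in N, time in s.
With the tool pointing down it reaches from about 0.425 to 0.875 m from the base axis. Payload 8.4 kg.
Tool frame: the origin (TCP) lies on the front face of the gripper's body, between the roots of the fingers; the fingertips stand 70 mm ahead of it and the grasp point (between the pads) lies 51 mm ahead of it; z points along the fingers, y is the line along which they close (so a half turn about z gives the same grasp; the last joint's range is limited). The gripper opens to 87 mm and grips with 3 to 60 N. Pads are 19 mm wide; open, the fingers measure 117 mm over their backs; the gripper's body (75 mm by 190 mm) begins 51 mm behind the grasp point.
Start: joints at [1.011, 0.333, 0.04, 1.465, -0.013, 1.343, -0.059], TCP at [0.289, -0.582, 0.292] pointing down, gripper open.
Joint ranges: [-2.58, 2.58], [-0.38, 2.09], [-1.3, 1.39], [0.25, 2.4], [-1.5, 4.64], [0.08, 2.09], [-2.65, 2.65]. Speed limits (rad/s): [2.22, 2.22, 2.79, 2.79, 3.14, 3.14, 3.14].

INTERFACE

Orientations are given as a unit quaternion [w, x, y, z].
In Python, from cell import status, grab_frame, calibration, job_done, trace, spot_point gives the robot as it stands.
- The arm moves only by the tool apply_moves, never from a script. Its argument "series" is a list that holds one entry, the list of rows, each a list of 7 numbers: the turn, a rotation vector about the tool's x, y, z in degrees, then the shift along the tool's x, y, z in m, then the opening, from 0 (shut) to 1 (fully open). A call has exactly 8 rows; each row shifts and turns the commanded pose from where the row before left it, along the tool's axes as they then stand; what a row does not reach is not made up. A row lasts 1/10 s, in which the tool goes at most 50 mm and 8.59 degrees, less where a joint would pass 70% of its speed; a pose out of reach is approached as far as the arm can. A call with a gripper value outside its range is refused whole. The fingers move at their own pace and stop on an object; "force" is the grip in N (left out, the last holds). Time passes only in rows, so rows that do not move let the fingers close, or fill a call up. It gives the time, the measured TCP pose, the force, the opening and the grip force at its end, in the units of the state.
- status.observe(): the state, without advancing time (a new reading comes with each control period).
- grab_frame(name): name is "side" or "top"; returns the picture (384x512x3 uint8, red, green, blue); there is no depth.
- calibration(name): a dict with "fovy" (degrees; the focal length in pixels is half the picture's height over the tangent of half this angle, whatever the lens; pixels are square), "cx", "cy" (the principal point, pixels), "eye" and "orientation" of the camera in the world. Camera axes: x right, y down, z forward; pixel columns grow to the right and rows downward; lengths in m; the calibration is good to about 2 mm. A picture is of the moment at which its call begins. calibration takes no time and is no camera call.
- job_done(): hands the job in; it is judged then, once.
Trained networks look in the newest picture that a camera, given by its name, has taken for a name from the list of things; names that differ only in an ending like _2 or _b are one class to them, and where a whole thing is asked for, a point or a joint stands for the part that bears it (a point fixed in the world has none). Each returns a list of dicts, best first, with "confidence" (0 to 1); they miss things now and then, are a little off and sometimes report something else, mostly with a low value. They report only what shows in the picture. A call takes as long as a camera call. They do not tell look-alikes from the thing itself.
- trace(camera, thing): "mask" (384x512 bool, what is visible of it).
- spot_point(camera, thing): "point" ([x, y, z] in m, in world coordinates, good to about 4 mm: a listed point, or the origin of a listed thing).
The state is a dict: "clock": time; "qpos": joint angles; "qvel": joint speeds; "joint_efforts": joint torques, N m; "position": TCP position; "orientation": TCP orientation; "contact_force": force on the tool from outside, world axes, zero at the start; "torque": the same for the moment, N m; "finger_gap": finger opening in m; "grasp_force": force on a finger pad.
Only numpy, scipy, OpenCV 4.12 (cv2) and the standard library are available. Lean on these libraries where they do the work, as an engineer would, in place of code of your own. Each camera call takes 0.05 s, during which the arm holds its last target. There are 200 camera calls.

## Working session

There is one attempt and no reset: what is moved stays moved. The work goes in short steps, Python scripts to look and compute and a tool call to move; the robot and the scene stay as the last step left them, time stands still between calls to the robot, and variables do not carry over. Pictures are saved under pics/ and viewed, at most 10 in all, crops included, and the job is handed in when it is done.

Besides the shell and the picture viewer there is one more tool, called after "Request:" as name(argument=value, ...) on one line, values as JSON. apply_moves: Moves the arm, as the interface text tells. Its arguments: {"type":"object","properties":{"series":{"type":"array"},"force":{"type":"number"}},"required":["series"]}

```bash
mkdir -p pics; ls; python3 - <<'E'
from cell import *
import cv2,numpy as np
s=status.observe();print({k:np.round(v,3).tolist() for k,v in s.items()})
for n in("side","top"):
    c=calibration(n);print(n,c)
ims=[grab_frame(n) for n in("side","top")]
for n,i in zip(("side","top"),ims): cv2.imwrite(f"pics/{n}0.png",cv2.resize(i[...,::-1],(800,600),interpolation=cv2.INTER_CUBIC))
for t in["print","seat","knob_grip","bed","fixed_half","housing"]:
    for n in("side","top"):
        for d in spot_point(n,t)[:4]: print(t,n,np.round(d["point"],3),round(d["confidence"],2))
E
```

```text
pics
{'clock': 0.0, 'qpos': [1.011, 0.334, 0.04, 1.466, -0.013, 1.343, -0.058], 'qvel': [-0.0, 0.0, 0.001, 0.0, -0.002, 0.001, -0.0], 'joint_efforts': [0.0, -65.637, 1.335, -40.381, -0.06, 0.045, 0.0], 'position': [0.289, -0.582, 0.291], 'orientation': [-0.001, 0.974, 0.228, -0.0], 'contact_force': [-0.394, -0.348, -0.703], 'torque': [-0.06, -0.018, 0.053], 'grasp_force': 0.0, 'finger_gap': 0.087}
side {'fovy': 52.08363196993358, 'cx': 252.8787034862139, 'cy': 190.80259839749846, 'eye': array([ 0.53995616, -0.88648358,  0.69616008]), 'orientation': array([-0.42621677,  0.9028952 , -0.04605123,  0.03160399])}
top {'fovy': 43.30972092883488, 'cx': 253.33932372923468, 'cy': 189.79480278571177, 'eye': array([ 0.49021752, -0.10348644,  1.07643294]), 'orientation': array([-0.04166415,  0.71234603, -0.69908912,  0.04584361])}
print side [ 0.662 -0.154  0.002] 0.84
print side [ 0.608 -0.237 -0.   ] 0.68
print side [ 0.648 -0.341  0.   ] 0.65
print side [ 0.707 -0.228 -0.002] 0.63
print top [ 0.709 -0.232  0.004] 0.95
print top [ 0.608 -0.235 -0.001] 0.66
print top [ 0.653 -0.341  0.002] 0.66
print top [ 0.523 -0.261  0.002] 0.56
seat side [0.562 0.088 0.012] 0.86
seat side [ 0.446 -0.292  0.004] 0.45
seat top [0.562 0.088 0.009] 0.82
knob_grip side [0.589 0.2   0.052] 0.36
knob_grip top [0.59  0.203 0.054] 0.66
knob_grip top [0.592 0.2   0.011] 0.51
bed side [ 0.565  0.112 -0.   ] 0.98
bed top [0.569 0.114 0.   ] 0.98
fixed_half side [0.552 0.038 0.012] 0.84
fixed_half top [0.552 0.042 0.011] 0.88
housing side [0.593 0.198 0.012] 0.7
housing top [ 0.481 -0.179 -0.002] 0.68
housing top [0.589 0.199 0.013] 0.67
```

View pics/side0.png

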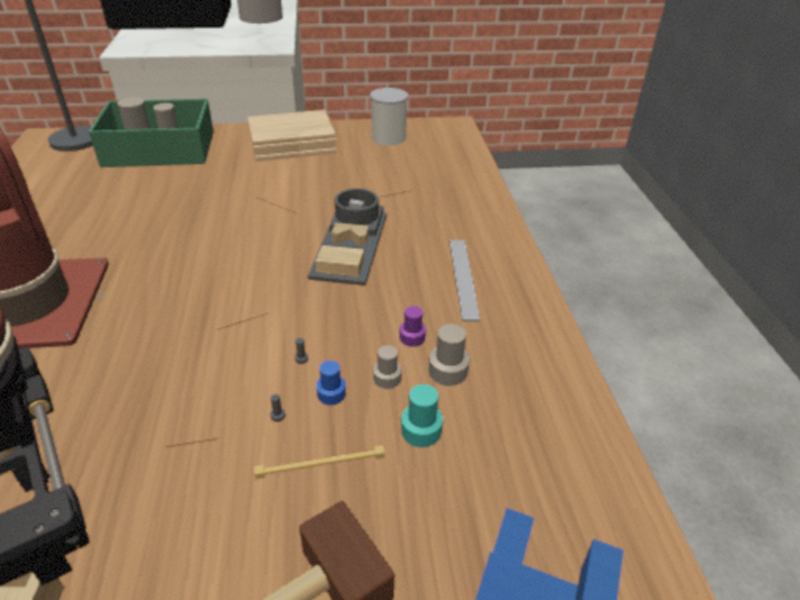

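View pics/top0.png

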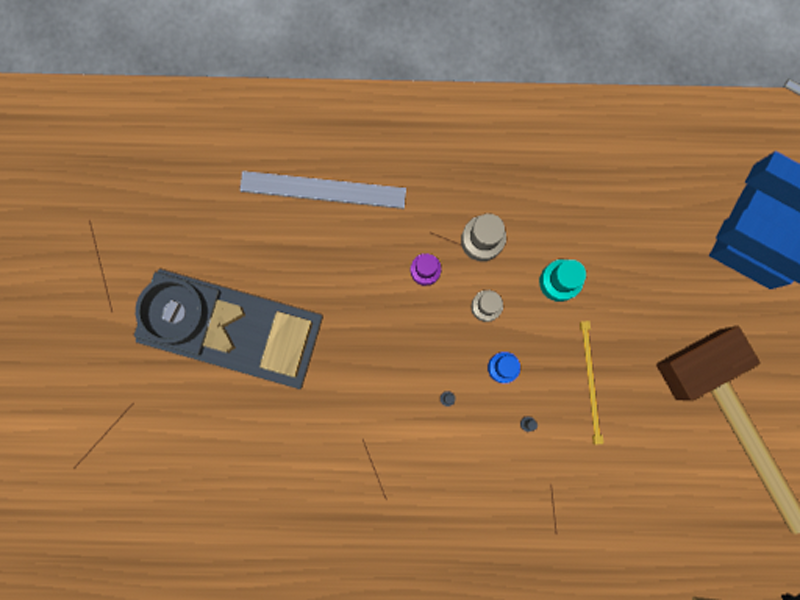

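Candidates (800x600 top picture): small grey (487,305), big grey (485,237), purple (426,268), turquoise (563,279), blue (505,367). The print is the small grey one, since it isn't one of the excluded colours and is the smaller of the two greys. I'll confirm it in an enlarged crop, together with the bed.

```bash
cat > h.py <<'E'
from cell import *
import cv2,numpy as np
from scipy.spatial.transform import Rotation as R
def rot(q): return R.from_quat(np.roll(q,-1))
def proj(n,p):
    c=calibration(n);f=192/np.tan(np.radians(c["fovy"])/2)
    q=rot(c["orientation"]).inv().apply(np.atleast_2d(p)-c["eye"])
    return q[:,:2]/q[:,2:]*f+[c["cx"],c["cy"]]
def ray(n,uv,z):
    c=calibration(n);f=192/np.tan(np.radians(c["fovy"])/2)
    uv=np.atleast_2d(uv).astype(float);d=np.c_[(uv-[c["cx"],c["cy"]])/f,np.ones(len(uv))]
    d=rot(c["orientation"]).apply(d);return c["eye"]+d*((z-c["eye"][2])/d[:,2])[:,None]
def go(p,yaw=None):
    "shift in present tool axes to TCP p; turn about tool z so closing line has yaw (deg)"
    s=status.observe();r=rot(s["orientation"]);y=r.as_matrix()[:,1]
    print("pos",np.round(s["position"],4),"shift",np.round(r.inv().apply(np.array(p)-s["position"]),4),"tilt",np.round(r.as_matrix()[:,2],4))
    a=np.degrees(np.arctan2(y[1],y[0]));print("yaw",a.round(2), "turn z", None if yaw is None else round((a-yaw+90)%180-90,2))
E
python3 - <<'E'
from h import *
i=grab_frame("top")[...,::-1]
a=cv2.resize(i[130:250,260:380],(400,400),interpolation=cv2.INTER_CUBIC);b=cv2.resize(i[155:265,80:210][:, :],(400,338),interpolation=cv2.INTER_CUBIC)
o=np.zeros((400,800,3),np.uint8);o[:,:400]=a;o[:338,400:]=b;cv2.imwrite("pics/crop1.png",o)
m=trace("top","knob")
for t in("knob","knob_grip"):
  for d in trace("top",t)[:1]:
    y,x=np.nonzero(d["mask"]);print(t,d["confidence"],len(x),x.mean(),y.mean(),x.min(),x.max(),y.min(),y.max())
print(proj("top",[[.608,-.236,.058],[.590,.2,.06],[.562,.088,.012]]))
m=trace("top","fixed_half")[0]["mask"].astype(np.uint8)
c=max(cv2.findContours(m,0,2)[0],key=cv2.contourArea);bx=cv2.boxPoints(cv2.minAreaRect(c));print(ray("top",bx,.04).round(4))
m=trace("top","bed")[0]["mask"].astype(np.uint8)
c=max(cv2.findContours(m,0,2)[0],key=cv2.contourArea);bx=cv2.boxPoints(cv2.minAreaRect(c));print(ray("top",bx,.012).round(4))
go([.608,-.236,.25])
E
```

```text
knob 0.53 146 111.14383561643835 199.04794520547946 105 118 193 205
knob_grip 0.67 162 111.17901234567901 199.0 104 118 192 206
[[313.42645772 195.16895419]
 [106.88150204 199.61063327]
 [163.52891055 215.48543498]]
[[0.5199 0.0767 0.04  ]
 [0.598  0.0562 0.04  ]
 [0.5836 0.0053 0.04  ]
 [0.5057 0.0263 0.04  ]]
[[ 0.5559  0.27    0.012 ]
 [ 0.6637  0.2462  0.012 ]
 [ 0.5967 -0.0059  0.012 ]
 [ 0.4904  0.021   0.012 ]]
pos [ 0.289  -0.5822  0.2923] shift [ 0.4396 -0.1683  0.0423] tilt [ 0.  0. -1.]
yaw -63.6 turn z None
```

View pics/crop1.png

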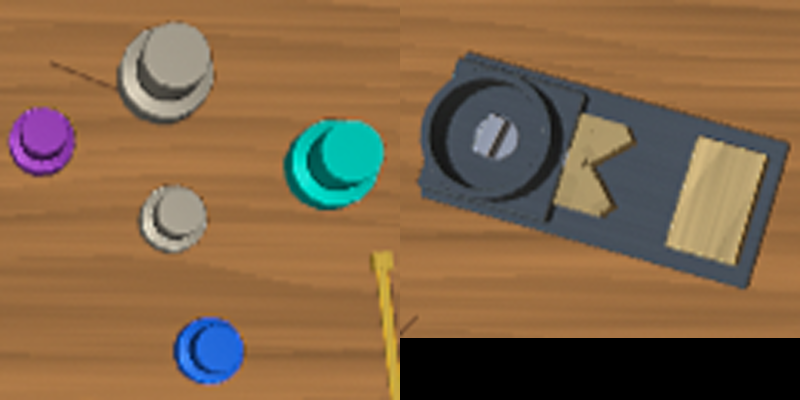

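The crop shows the small grey print at (173,217), clearly smaller than the grey one at (170,70), so it's confirmed. The bed is on the right: knob at (495,135) with its bar line running (487,155)–(508,120), V half at (592,165), fixed half at (717,200).

```bash
python3 - <<'E'
from h import *
u=lambda x,y:[80+(x-400)*.325,155+y*.325]
p=ray("top",[u(487,155),u(508,120),u(496,136)],.055);print(p.round(4),np.degrees(np.arctan2(*(p[1]-p[0])[1::-1])))
print(ray("top",[[111.15,199]],.045), "stem",ray("top",[[260+180*.3-.4,130+210*.3-.4]],.058),"base",ray("top",[[260+173*.3-.4,130+219*.3-.4]],.018))
grab_frame("top");grab_frame("side")
for n in("top","side"):
  for d in trace(n,"print")[:6]:
    y,x=np.nonzero(d["mask"]);print(n,d["confidence"],len(x),x.mean().round(1),y.mean().round(1),x.min(),x.max(),y.min(),y.max())
print(proj("side",[[.608,-.236,.029],[.608,-.236,.058],[.608,-.236,.0]]))
E
```

```text
[[0.5783 0.1979 0.055 ]
 [0.6028 0.1848 0.055 ]
 [0.5915 0.1924 0.055 ]] -28.17070256613031
[[0.5929587  0.19543887 0.045     ]] stem [[ 0.6134952 -0.2363522  0.058    ]] base [[ 0.61225391 -0.23695567  0.018     ]]
top 0.79 709 309.4 151.2 295 323 137 166
top 0.7 631 359.8 178.4 345 374 166 192
top 0.6 323 272.0 171.8 263 281 162 182
top 0.57 313 311.4 195.3 302 321 185 205
top 0.53 337 322.2 234.5 312 332 225 244
side 0.88 343 247.4 235.8 239 256 222 247
side 0.7 765 286.8 227.4 273 298 207 245
side 0.67 880 269.3 266.8 255 282 246 285
side 0.64 383 210.6 245.8 202 219 231 258
side 0.56 344 263.2 209.2 255 271 196 221
[[246.15874356 233.19991209]
 [246.24586568 224.38665489]
 [246.07500748 241.67063747]]
```

Request:
apply_moves(series=[[[0,0,0,0.045,-0.017,0,0.7],[0,0,0,0.045,-0.017,0,0.7],[0,0,0,0.045,-0.017,0,0.7],[0,0,0,0.045,-0.017,0,0.7],[0,0,0,0.045,-0.017,0,0.7],[0,0,0,0.045,-0.017,0,0.7],[0,0,0,0.045,-0.017,0,0.7],[0,0,0,0.045,-0.017,0,0.7]]])

```text
clock: 2.0
position: [0.552, -0.2988, 0.2925]
orientation: [0.0, 0.974, 0.228, 0.0]
contact_force: [0.4, -0.1, -0.4]
finger_gap: 0.0613
grasp_force: 0.0
```

Request:
apply_moves(series=[[[0,0,0,0.04,-0.0155,0,0.65],[0,0,0,0.04,-0.0155,0,0.65],[0,0,0,0,0,0.04,0.65],[0,0,0,0,0,0.04,0.65],[0,0,0,0,0,0.04,0.65],[0,0,0,0,0,0.035,0.65],[0,0,0,0,0,0,0.65],[0,0,0,0,0,0,0.65]]])

```text
clock: 2.8
position: [0.609, -0.237, 0.1379]
orientation: [-0.0, 0.974, 0.228, -0.0]
contact_force: [0.6, -0.4, 1.4]
finger_gap: 0.0567
grasp_force: 0.0
```

```bash
python3 - <<'E'
from h import *
i=grab_frame("side")[...,::-1]
cv2.imwrite("pics/s2.png",cv2.resize(i[150:300,160:360],(800,600),interpolation=cv2.INTER_CUBIC))
go([.610,-.236,.101])
s=status.observe()["position"];print(proj("side",[s+[0,0,-.07],s+[0,0,-.051],[.610,-.236,.058]]))
E
```

```text
pos [ 0.6098 -0.2373  0.1393] shift [ 0.0006 -0.0011  0.0383] tilt [ 2.2e-03 -6.0e-04 -1.0e+00]
yaw -63.61 turn z None
[[247.13654644 221.19008627]
 [247.2081544  215.12332719]
 [247.10496303 224.33102808]]
```

View pics/s2.png

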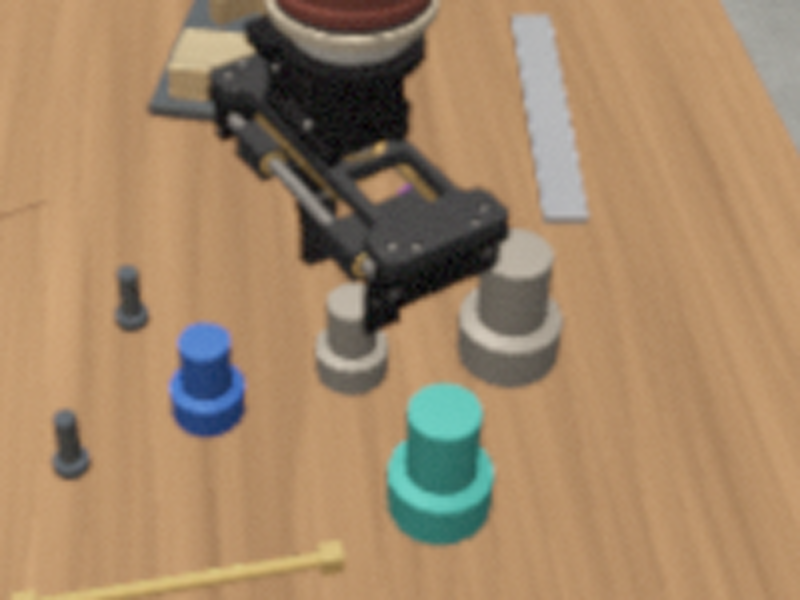

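The print's stem top is at (350,302) between the two fingers, and the tall grey and turquoise ones are clear. Now I'll go down and grip.

Request:
apply_moves(series=[[[0,0,0,0,0,0.02,0.65],[0,0,0,0,0,0.017,0.65],[0,0,0,0,0,0,0.5],[0,0,0,0,0,0,0.2],[0,0,0,0,0,0,0.2],[0,0,0,0,0,0,0.2],[0,0,0,0,0,0,0.2],[0,0,0,0,0,0,0.2]]], force=15)

```text
clock: 3.65
position: [0.6093, -0.237, 0.1011]
orientation: [0.0, 0.974, 0.228, 0.0]
contact_force: [-0.3, 0.3, 4.1]
finger_gap: 0.0285
grasp_force: 15.0
```

```bash
python3 - <<'E'
from h import *
go([.563,.091,.2],-13.4)
print(status.observe()["finger_gap"],status.observe()["grasp_force"])
E
```

```text
pos [ 0.6093 -0.237   0.1011] shift [ 0.1045 -0.3143 -0.0991] tilt [ 1.1e-03 -3.0e-04 -1.0e+00]
yaw -63.6 turn z -50.2
0.028534474063068714 14.985815458931029
```

Request:
apply_moves(series=[[[0,0,0,0,0,-0.05,0.2],[0,0,0,0,0,-0.05,0.2],[0,0,0,0.015,-0.045,0,0.2],[0,0,0,0.015,-0.045,0,0.2],[0,0,0,0.015,-0.045,0,0.2],[0,0,0,0.015,-0.045,0,0.2],[0,0,0,0.015,-0.045,0,0.2],[0,0,0,0.015,-0.045,0,0.2]]])

```text
clock: 4.45
position: [0.5687, 0.0465, 0.2003]
orientation: [0.0, 0.974, 0.228, -0.0]
contact_force: [0.6, -0.1, -1.0]
finger_gap: 0.0289
grasp_force: 15.0
```

Request:
apply_moves(series=[[[0,0,0,0.015,-0.044,0,0.2],[0,0,-8.5,0,0,0,0.2],[0,0,-8.5,0,0,0,0.2],[0,0,-8.5,0,0,0,0.2],[0,0,-8.5,0,0,0,0.2],[0,0,-8.5,0,0,0,0.2],[0,0,-6.6,0,0,0.02,0.2],[0,0,0,0,0,0.02,0.2]]])

```text
clock: 5.25
position: [0.5635, 0.0908, 0.1601]
orientation: [0.0, 0.789, 0.614, 0.0]
contact_force: [0.2, -0.4, -1.9]
finger_gap: 0.0288
grasp_force: 15.0
```

Request:
apply_moves(series=[[[0,0,0,0,0,0.01,0.2],[0,0,0,0,0,0,0.2],[0,0,0,0,0,0,0.2],[0,0,0,0,0,0,0.2],[0,0,0,0,0,0,0.2],[0,0,0,0,0,0,0.2],[0,0,0,0,0,0,0.2],[0,0,0,0,0,0,0.2]]])

```text
clock: 6.05
position: [0.5634, 0.091, 0.1504]
orientation: [0.0, 0.791, 0.612, 0.0]
contact_force: [-0.4, -0.3, -0.9]
finger_gap: 0.0288
grasp_force: 15.0
```

```bash
python3 - <<'E'
from h import *
go([.5638,.0909,.1145],-14.4)
s=status.observe();print(s["finger_gap"],s["grasp_force"],s["qpos"].round(2) if hasattr(s["qpos"],"round") else s["qpos"])
i=grab_frame("side")[...,::-1]
cv2.imwrite("pics/s3.png",cv2.resize(i[80:230,160:360],(800,600),interpolation=cv2.INTER_CUBIC))
for d in spot_point("side","print")[:6]: print(np.round(d["point"],4),d["confidence"])
for d in spot_point("side","seat")[:2]: print(np.round(d["point"],4),d["confidence"])
p=np.array(s["position"]);print(proj("side",[p+[0,0,-.101],p+[0,0,-.085],p+[0,0,-.05]]))
E
```

```text
pos [0.5634 0.091  0.1504] shift [0.     0.0004 0.0359] tilt [ 2.e-04  1.e-04 -1.e+00]
yaw -14.5 turn z -0.1
0.02879805565645081 14.990148078650236 [ 0.17  0.33 -0.48  1.8   0.17  1.05 -0.63]
[ 0.7073 -0.2262 -0.0031] 0.85
[ 0.6472 -0.3419  0.0011] 0.82
[0.5626 0.0938 0.0501] 0.77
[ 0.6611 -0.1498 -0.    ] 0.72
[ 0.5252 -0.2589 -0.0014] 0.71
[0.5628 0.0877 0.0128] 0.62
[[220.45913433 150.27862033]
 [220.27058344 145.70539135]
 [219.84631187 135.41484855]]
```

View pics/s3.png

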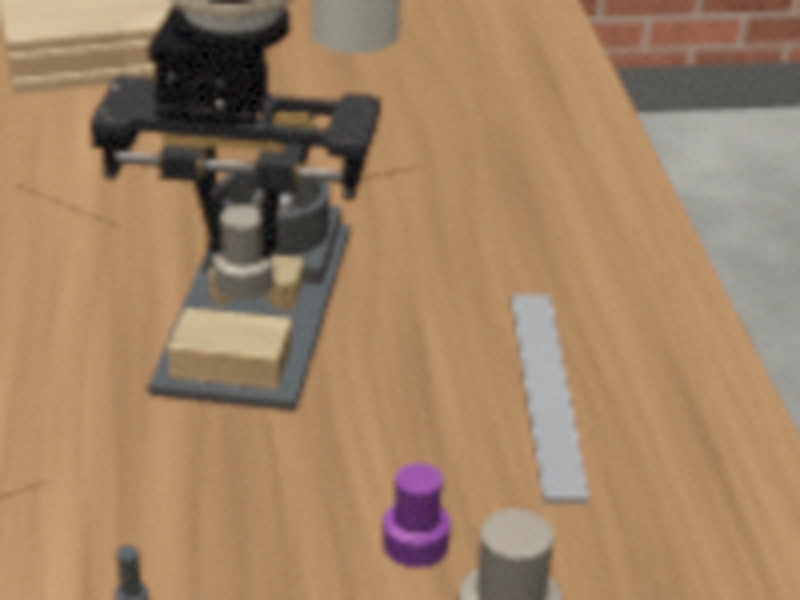

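The print hangs upright in the fingers at (240,250), over the gap between the fixed half (230,345) and the V half. Lowering it.

Request:
apply_moves(series=[[[0,0,0,0.002,0,0.012,0.2],[0,0,0,0,0,0.012,0.2],[0,0,0,0,0,0.006,0.2],[0,0,0,0,0,0.003,0.2],[0,0,0,0,0,0.002,0.2],[0,0,0,0,0,0.001,0.2],[0,0,0,0,0,0,0.2],[0,0,0,0,0,0,0.2]]])

```text
clock: 7.0
position: [0.564, 0.093, 0.1146]
orientation: [0.0, 0.791, 0.612, 0.0]
contact_force: [-0.6, -0.8, -2.2]
finger_gap: 0.0291
grasp_force: 15.0
```

Request:
apply_moves(series=[[[0,0,0,0,0,0.0005,0.2],[0,0,0,0,0,0.0005,0.2],[0,0,0,0,0,0.0005,0.2],[0,0,0,0,0,0,0.2],[0,0,0,0,0,0,0.2],[0,0,0,0,0,0,0.2],[0,0,0,0,0,0,0.2],[0,0,0,0,0,0,0.2]]])

```text
clock: 7.8
position: [0.5639, 0.093, 0.1131]
orientation: [0.0, 0.791, 0.612, 0.0]
contact_force: [-3.0, -0.4, 5.4]
finger_gap: 0.0286
grasp_force: 15.0
```

Request:
apply_moves(series=[[[0,0,0,0,0,0,0.4],[0,0,0,0,0,0,0.5],[0,0,0,0,0,0,0.5],[0,0,0,0,0,0,0.5],[0,0,0,0,0,-0.03,0.5],[0,0,0,0,0,-0.03,0.5],[0,0,0,0,0,-0.03,0.5],[0,0,0,0,0,0,0.5]]])

```text
clock: 8.6
position: [0.5658, 0.0936, 0.2071]
orientation: [0.002, 0.791, 0.612, 0.003]
contact_force: [0.5, 0.0, -0.1]
finger_gap: 0.0435
grasp_force: 0.0
```

```bash
python3 - <<'E'
from h import *
i=grab_frame("side")[...,::-1]
j=grab_frame("top")[...,::-1]
for d in spot_point("side","print")[:6]: print(np.round(d["point"],4),d["confidence"])
for n in("knob_grip","housing"):
  for d in spot_point("side",n)[:2]: print(n,np.round(d["point"],4),d["confidence"])
o=np.hstack([cv2.resize(k,(400,400),interpolation=cv2.INTER_CUBIC) for k in(i[90:190,190:290],j[155:265,80:190])]);cv2.imwrite("pics/s4.png",o)
go([.592,.197,.2],61)
print(np.round(status.observe()["qpos"],2))
E
```

```text
[ 0.5253 -0.258  -0.0019] 0.76
[ 0.6609 -0.1497 -0.0026] 0.64
[ 0.6473 -0.3399  0.0014] 0.61
[ 7.070e-01 -2.274e-01 -6.000e-04] 0.58
[0.5612 0.0948 0.0119] 0.52
knob_grip [0.5918 0.1996 0.0533] 0.43
housing [0.5948 0.1977 0.0124] 0.76
pos [0.5632 0.0927 0.2015] shift [0.1082 0.0018 0.0014] tilt [-2.e-03 -3.e-04 -1.e+00]
yaw -14.51 turn z -75.51
[ 0.18  0.28 -0.49  1.75  0.14  1.15 -0.61]
```

View pics/s4.png

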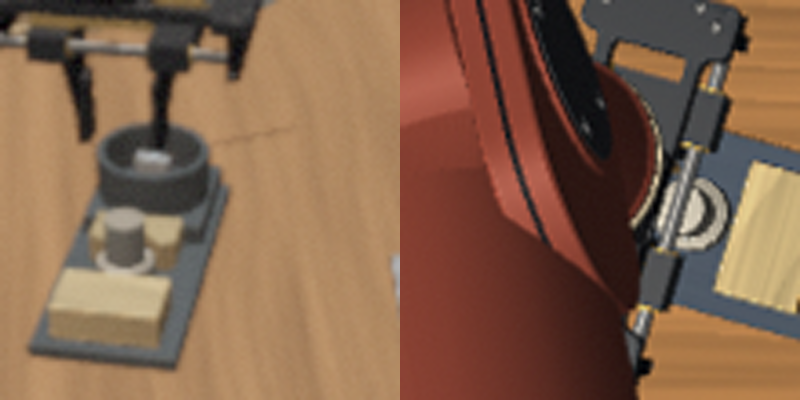

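Left: the print stands upright in the gap (125,235), and the knob's pale bar is in the well at (153,160). Right: the top view is mostly blocked by the arm, with the print at (697,213). Next, the knob.

Request:
apply_moves(series=[[[0,0,0,0.035,0.0006,0,0.33],[0,0,0,0.035,0.0006,0,0.33],[0,0,0,0.038,0,0,0.33],[0,0,-8.5,0,0,0,0.33],[0,0,-8.5,0,0,0,0.33],[0,0,-8.5,0,0,0,0.33],[0,0,-8.5,0,0,0,0.33],[0,0,-8.5,0,0,0,0.33]]])

```text
clock: 9.65
position: [0.5915, 0.197, 0.2014]
orientation: [-0.001, 0.512, 0.859, -0.001]
contact_force: [0.5, -0.2, -1.0]
finger_gap: 0.0287
grasp_force: 0.0
```

Request:
apply_moves(series=[[[0,0,-8.5,0,0,0,0.33],[0,0,-8.5,0,0,0,0.33],[0,0,-8.5,0,0,0,0.33],[0,0,-7.5,0,0,0,0.33],[0,0,0,0,0,0.03,0.33],[0,0,0,0,0,0.02,0.33],[0,0,0,0,0,0,0.33],[0,0,0,0,0,0,0.33]]])

```text
clock: 10.45
position: [0.5917, 0.1972, 0.1523]
orientation: [-0.001, 0.25, 0.968, -0.0]
contact_force: [-0.1, -0.8, 0.3]
finger_gap: 0.0285
grasp_force: 0.0
```

```bash
python3 - <<'E'
from h import *
i=grab_frame("side")[...,::-1]
cv2.imwrite("pics/s5.png",cv2.resize(i[70:150,180:280],(800,600),interpolation=cv2.INTER_CUBIC))
go([.592,.1975,.114],61)
print(np.round(status.observe()["qpos"],2))
E
```

```text
pos [0.5922 0.1975 0.1533] shift [ 0.0002 -0.0001  0.0393] tilt [ 1.e-04  5.e-04 -1.e+00]
yaw 61.01 turn z 0.01
[ 0.17  0.49 -0.73  1.66  0.35  1.13  0.41]
```

View pics/s5.png

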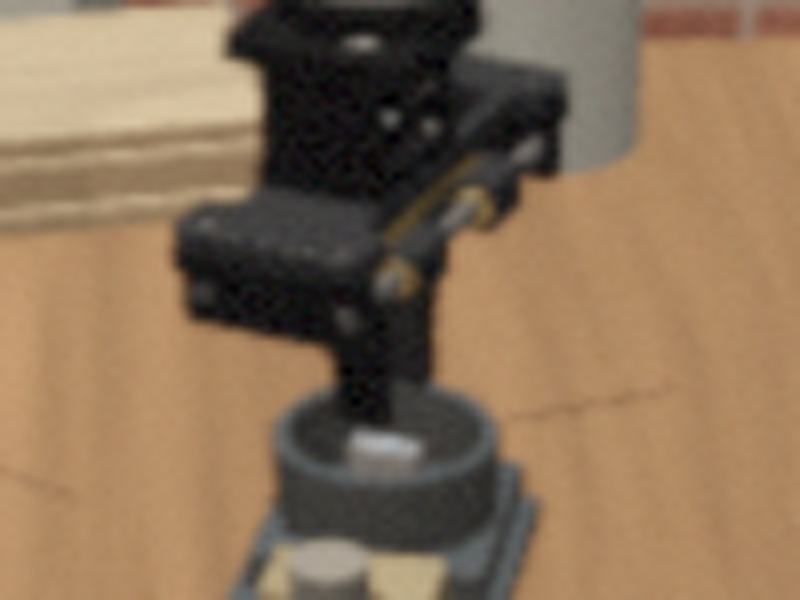

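The fingers are over the well (rim centre near (387,430)), straddling the pale bar at (385,448). Lower and grip, lightly at first.

Request:
apply_moves(series=[[[0,0,0,0,0,0.015,0.33],[0,0,0,0,0,0.012,0.33],[0,0,0,0,0,0.006,0.33],[0,0,0,0,0,0.004,0.33],[0,0,0,0,0,0.002,0.33],[0,0,0,0,0,0,0.33],[0,0,0,0,0,0,0.33],[0,0,0,0,0,0,0.33]]])

```text
clock: 11.3
position: [0.5922, 0.1973, 0.1142]
orientation: [0.0, 0.25, 0.968, 0.0]
contact_force: [0.9, -0.4, -0.2]
finger_gap: 0.029
grasp_force: 0.0
```

Request:
apply_moves(series=[[[0,0,0,0,0,0,0.25],[0,0,0,0,0,0,0.05],[0,0,0,0,0,0,0.05],[0,0,0,0,0,0,0.05],[0,0,0,0,0,0,0.05],[0,0,0,0,0,0,0.05],[0,0,0,0,0,0,0.05],[0,0,0,0,0,0,0.05]]], force=10)

```text
clock: 12.1
position: [0.5928, 0.1987, 0.1141]
orientation: [0.001, 0.25, 0.968, 0.002]
contact_force: [4.2, 5.1, -4.2]
finger_gap: 0.0127
grasp_force: 9.9
```

```bash
cat >> h.py <<'E'
def st():
    s=status.observe();y=rot(s["orientation"]).as_matrix()[:,1]
    print("yaw",np.degrees(np.arctan2(y[1],y[0])).round(2),*[f"{k} {np.round(s[k],3)}" for k in("clock","position","contact_force","torque","finger_gap","grasp_force","qpos")])
E
python3 -c "
from h import *
st()"
```

```text
yaw 61.06 clock 12.1 position [0.593 0.199 0.114] contact_force [ 4.238  5.072 -4.217] torque [ 1.222 -1.175  0.13 ] finger_gap 0.013 grasp_force 9.925 qpos [ 0.154  0.533 -0.709  1.688  0.387  1.062  0.389]
```

Request:
apply_moves(series=[[[0,0,0,0,0.0015,0,0.05],[0,0,0,0,0,0,0.05],[0,0,0,0,0,0,0.05],[0,0,0,0,0,0,0.05],[0,0,0,0,0,0,0.05],[0,0,0,0,0,0,0.05],[0,0,0,0,0,0,0.05],[0,0,0,0,0,0,0.05]]], force=40)

```text
clock: 12.9
position: [0.593, 0.1989, 0.1141]
orientation: [0.0, 0.25, 0.968, 0.0]
contact_force: [2.7, 3.6, 2.6]
finger_gap: 0.0118
grasp_force: 39.1
```

```bash
python3 -c "
from h import *
st()"
```

```text
yaw 61.01 clock 12.9 position [0.593 0.199 0.114] contact_force [2.694 3.573 2.612] torque [ 0.943 -0.636  0.247] finger_gap 0.012 grasp_force 39.064 qpos [ 0.151  0.535 -0.708  1.686  0.388  1.065  0.387]
```

Request:
apply_moves(series=[[[0,0,2,0,0,0,0.05],[0,0,2,0,0,0,0.05],[0,0,2,0,0,0,0.05],[0,0,2,0,0,0,0.05],[0,0,2,0,0,0,0.05],[0,0,2,0,0,0,0.05],[0,0,2,0,0,0,0.05],[0,0,2,0,0,0,0.05]]])

```text
clock: 13.7
position: [0.5928, 0.1985, 0.114]
orientation: [0.0, 0.383, 0.924, 0.0]
contact_force: [1.3, 2.8, 3.8]
finger_gap: 0.0115
grasp_force: 39.1
```

```bash
python3 -c "
from h import *
st()"
```

```text
yaw 44.92 clock 13.7 position [0.593 0.199 0.114] contact_force [1.271 2.764 3.84 ] torque [ 0.658 -0.254  0.277] finger_gap 0.011 grasp_force 39.073 qpos [ 0.112  0.518 -0.652  1.688  0.353  1.055  0.131]
```

Request:
apply_moves(series=[[[0,0,2,0,0,0,0.05],[0,0,2,0,0,0,0.05],[0,0,2,0,0,0,0.05],[0,0,2,0,0,0,0.05],[0,0,2,0,0,0,0.05],[0,0,2,0,0,0,0.05],[0,0,2,0,0,0,0.05],[0,0,2,0,0,0,0.05]]])

```text
clock: 14.5
position: [0.5925, 0.1983, 0.114]
orientation: [-0.0, 0.508, 0.861, -0.0]
contact_force: [-0.2, 1.5, 5.7]
finger_gap: 0.012
grasp_force: 39.1
```

```bash
python3 -c "
from h import *
st()"
```

```text
yaw 28.91 clock 14.5 position [0.592 0.198 0.114] contact_force [-0.229  1.507  5.698] torque [0.446 0.039 0.284] finger_gap 0.012 grasp_force 39.077 qpos [ 0.071  0.504 -0.597  1.69   0.319  1.047 -0.125]
```

Request:
apply_moves(series=[[[0,0,2,0,0,0,0.05],[0,0,2,0,0,0,0.05],[0,0,2,0,0,0,0.05],[0,0,2,0,0,0,0.05],[0,0,2,0,0,0,0.05],[0,0,0,0,0,0,0.05],[0,0,0,0,0,0,0.05],[0,0,0,0,0,0,0.05]]])

```text
clock: 15.3
position: [0.5923, 0.1982, 0.114]
orientation: [-0.0, 0.581, 0.814, -0.001]
contact_force: [-1.6, 1.4, 6.2]
finger_gap: 0.0118
grasp_force: 39.0
```

```bash
python3 -c "
from h import *
st()"
```

```text
yaw 18.99 clock 15.3 position [0.592 0.198 0.114] contact_force [-1.552  1.4    6.161] torque [0.324 0.264 0.227] finger_gap 0.012 grasp_force 39.042 qpos [ 0.046  0.495 -0.563  1.692  0.298  1.042 -0.284]
```

Request:
apply_moves(series=[[[0,0,2,0,0,0,0.05],[0,0,2,0,0,0,0.05],[0,0,2,0,0,0,0.05],[0,0,2,0,0,0,0.05],[0,0,2,0,0,0,0.05],[0,0,2,0,0,0,0.05],[0,0,2,0,0,0,0.05],[0,0,2,0,0,0,0.05]]])

```text
clock: 16.1
position: [0.5919, 0.1981, 0.114]
orientation: [-0.0, 0.689, 0.725, -0.001]
contact_force: [-2.8, 0.7, 8.1]
finger_gap: 0.0124
grasp_force: 39.1
```

```bash
python3 -c "
from h import *
st()"
```

```text
yaw 2.91 clock 16.1 position [0.592 0.198 0.114] contact_force [-2.777  0.741  8.124] torque [0.218 0.828 0.31 ] finger_gap 0.012 grasp_force 39.095 qpos [ 0.005  0.483 -0.508  1.694  0.266  1.035 -0.541]
```

Request:
apply_moves(series=[[[0,0,2,0,0,-0.001,0.05],[0,0,2,0,0,0,0.05],[0,0,2,0,0,0,0.05],[0,0,2,0,0,0,0.05],[0,0,2,0,0,0,0.05],[0,0,2,0,0,0,0.05],[0,0,2,0,0,0,0.05],[0,0,2,0,0,0,0.05]]])

```text
clock: 16.9
position: [0.5915, 0.1981, 0.1141]
orientation: [-0.001, 0.783, 0.622, -0.001]
contact_force: [-1.6, 2.1, 1.0]
finger_gap: 0.0118
grasp_force: 39.1
```

```bash
python3 -c "
from h import *
st()"
```

```text
yaw -13.08 clock 16.9 position [0.592 0.198 0.114] contact_force [-1.645  2.074  1.   ] torque [0.458 0.361 0.257] finger_gap 0.012 grasp_force 39.084 qpos [-0.036  0.473 -0.455  1.697  0.235  1.029 -0.798]
```

Request:
apply_moves(series=[[[0,0,2,0,0,0,0.05],[0,0,2,0,0,0,0.05],[0,0,2,0,0,0,0.05],[0,0,2,0,0,0,0.05],[0,0,2,0,0,0,0.05],[0,0,2,0,0,0,0.05],[0,0,2,0,0,0,0.05],[0,0,2,0,0,0,0.05]]])

```text
clock: 17.7
position: [0.5912, 0.1983, 0.114]
orientation: [-0.0, 0.862, 0.507, -0.002]
contact_force: [-3.3, 1.7, 3.0]
finger_gap: 0.012
grasp_force: 39.1
```

```bash
python3 -c "
from h import *
st()"
```

```text
yaw -29.07 clock 17.7 position [0.591 0.198 0.114] contact_force [-3.35   1.733  3.014] torque [0.561 0.705 0.329] finger_gap 0.012 grasp_force 39.104 qpos [-0.077  0.464 -0.402  1.699  0.206  1.024 -1.056]
```

Request:
apply_moves(series=[[[0,0,0,0,0,0,0.05],[0,0,0,0,0,0,0.05],[0,0,0,0,0,0,0.05],[0,0,2,0,0,0,0.05],[0,0,2,0,0,0,0.05],[0,0,2,0,0,0,0.05],[0,0,2,0,0,0,0.05],[0,0,2,0,0,0,0.05]]])

```text
clock: 18.5
position: [0.5911, 0.1984, 0.1141]
orientation: [-0.0, 0.903, 0.431, -0.002]
contact_force: [-6.1, 2.7, 3.0]
finger_gap: 0.012
grasp_force: 39.2
```

```bash
python3 -c "
from h import *
st()
i=grab_frame('side')[...,::-1]
cv2.imwrite('pics/s6.png',cv2.resize(i[105:185,185:285],(800,600),interpolation=cv2.INTER_CUBIC))
for d in spot_point('side','print'): 
  if d['point'][1]>0: print(np.round(d['point'],4),d['confidence'])
"
```

```text
yaw -38.99 clock 18.5 position [0.591 0.198 0.114] contact_force [-6.052  2.664  3.009] torque [0.428 1.449 0.347] finger_gap 0.012 grasp_force 39.171 qpos [-0.102  0.459 -0.369  1.701  0.188  1.021 -1.216]
[0.56   0.0873 0.0119] 0.68
```

View pics/s6.png

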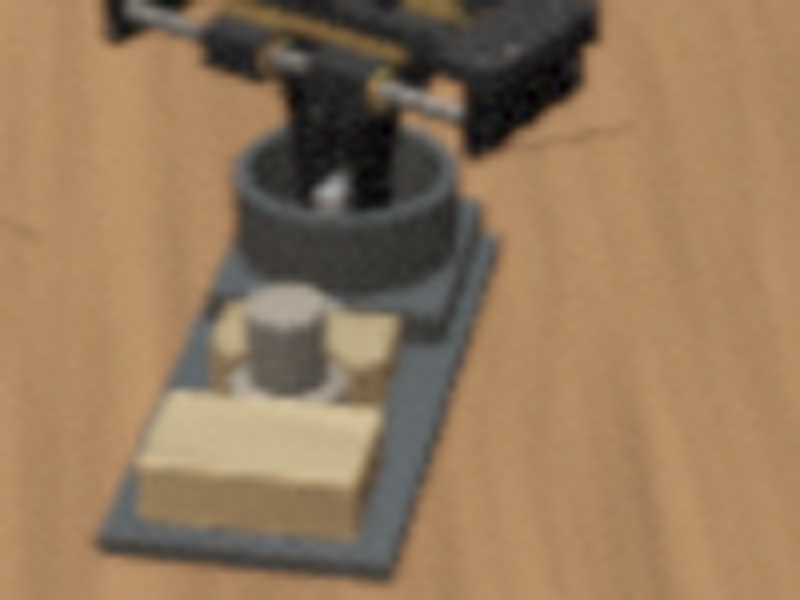

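The print has moved with the V half up to the fixed half (stem at (285,340), base touching the block edge). It measures y = 0.087, which matches the seat. I'll relieve the side load and turn a bit more.

Request:
apply_moves(series=[[[0,0,0,0,-0.0015,0,0.05],[0,0,0,0,0,0,0.05],[0,0,0,0,0,0,0.05],[0,0,2,0,0,0,0.05],[0,0,2,0,0,0,0.05],[0,0,2,0,0,0,0.05],[0,0,2,0,0,0,0.05],[0,0,2,0,0,0,0.05]]])

```text
clock: 19.4
position: [0.5908, 0.1987, 0.114]
orientation: [0.0, 0.937, 0.35, -0.001]
contact_force: [-5.8, -2.0, -0.7]
finger_gap: 0.0119
grasp_force: 39.2
```

```bash
python3 -c "
from h import *
st()"
```

```text
yaw -49.08 clock 19.4 position [0.591 0.199 0.114] contact_force [-5.843 -2.01  -0.697] torque [-0.309  1.229  0.35 ] finger_gap 0.012 grasp_force 39.233 qpos [-0.129  0.453 -0.336  1.704  0.171  1.016 -1.381]
```

Request:
apply_moves(series=[[[0,0,0,-0.001,0,0,0.05],[0,0,0,0,-0.0005,0,0.05],[0,0,0,0,0,0,0.05],[0,0,0,0,0,0,0.05],[0,0,2,0,0,0,0.05],[0,0,2,0,0,0,0.05],[0,0,2,0,0,0,0.05],[0,0,2,0,0,0,0.05]]])

```text
clock: 20.2
position: [0.5904, 0.1988, 0.1142]
orientation: [0.0, 0.959, 0.283, -0.0]
contact_force: [0.6, -1.1, -10.3]
finger_gap: 0.012
grasp_force: 39.3
```

```bash
python3 -c "
from h import *
st()
for k in range(3): grab_frame('side');print(np.round(status.observe()['torque'],3))"
```

```text
yaw -57.07 clock 20.2 position [0.59  0.199 0.114] contact_force [  0.6    -1.117 -10.301] torque [-0.066 -0.191  0.396] finger_gap 0.012 grasp_force 39.284 qpos [-0.15   0.448 -0.31   1.707  0.157  1.011 -1.51 ]
[-0.123 -0.304  0.436]
[-0.123 -0.344  0.343]
[-0.126 -0.365  0.352]
```

Torque is now 0.40–0.44 N m against a free drag of about 0.28. Static readings are 0.35 against 0.23. Both point to roughly 12–14 N of squeeze, so I'll release and back off.

Request:
apply_moves(series=[[[0,0,0,0,0,0,0.2],[0,0,0,0,0,0,0.32],[0,0,0,0,0,0,0.32],[0,0,0,0,0,0,0.32],[0,0,0,0,0,-0.02,0.32],[0,0,0,0,0,-0.03,0.32],[0,0,0,0,0,-0.04,0.32],[0,0,0,0,0,-0.04,0.32]]])

```text
clock: 21.15
position: [0.5902, 0.1992, 0.2464]
orientation: [-0.0, 0.959, 0.284, -0.0]
contact_force: [0.7, 1.2, 0.6]
finger_gap: 0.0281
grasp_force: 0.0
```

Request:
apply_moves(series=[[[0,0,0,0.04,0,0,0.32],[0,0,0,0.04,0,0,0.32],[0,0,0,0.04,0,0,0.32],[0,0,0,0.04,0,0,0.32],[0,0,0,0.04,0,0,0.32],[0,0,0,0,0,0,0.32],[0,0,0,0,0,0,0.32],[0,0,0,0,0,0,0.32]]])

```text
clock: 21.95
position: [0.7579, 0.3077, 0.2455]
orientation: [0.0, 0.959, 0.284, 0.0]
contact_force: [-1.3, 0.5, 0.4]
finger_gap: 0.0275
grasp_force: 0.0
```

```bash
python3 -c "
from h import *
st()
i=grab_frame('side')[...,::-1];j=grab_frame('top')[...,::-1]
o=np.hstack([cv2.resize(k,(400,400),interpolation=cv2.INTER_CUBIC) for k in(i[90:190,190:290],j[155:265,80:190])]);cv2.imwrite('pics/s7.png',o)
for d in spot_point('side','print'): 
  if d['point'][1]>0: print(np.round(d['point'],4),d['confidence'])
"
```

```text
yaw -57.01 clock 21.95 position [0.758 0.308 0.246] contact_force [-1.314  0.483  0.423] torque [-0.036  0.003  0.004] finger_gap 0.027 grasp_force 0.0 qpos [-0.294  0.736 -0.288  0.973  0.194  1.456 -1.528]
[0.5585 0.0895 0.0152] 0.71
```

View pics/s7.png

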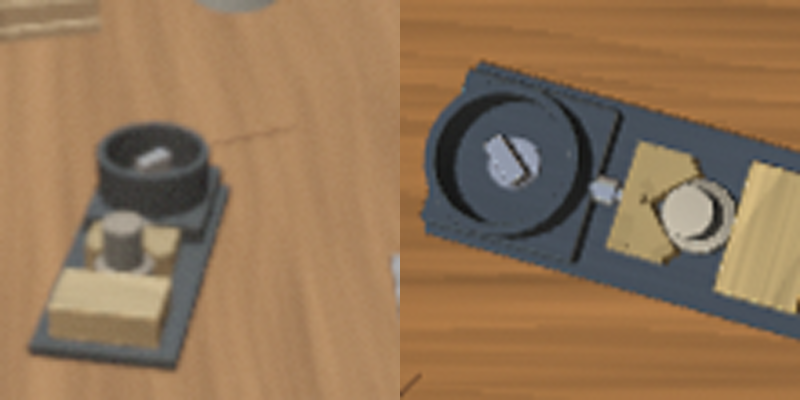

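The print stands upright in the V notch and against the flat half (right view: print (697,213), V half (655,200), fixed half (765,235)). The knob has been turned and the robot is clear.

```bash
python3 -c "
from cell import *
print(job_done())"
```

```text
the job is handed in; nothing more can be done
None
```

I've handed the job in at about 22 s: the small grey print stands upright in the gap, held by the V half against the flat half with an estimated 10–14 N of squeeze (judged from knob torque, not measured directly), and the robot is clear of everything.

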